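# Stand up a rejected welded pipe sample and put it in the wire scrap basket

### The arm

A 6-joint arm with a two-finger parallel gripper is mounted at the origin on the work surface. World frame = base frame: x ahead of the robot, y to its left, z up, the work surface at z = 0. Lengths are in m, angles in rad, forces in N, time in s.
With the tool pointing down it reaches from about 0.35 to 0.725 m from the base axis. Payload 4.3 kg.
Tool frame: the origin (TCP) lies at the very end of the fingers, on their centre line; the grasp point (between the pads) lies 19 mm behind it; x points along the fingers, z is the direction in which the jaws open and shut, and the axes are right-handed (so a half turn about x gives the same grasp; the last joint's range is limited). The gripper opens to 85 mm and grips with 20 to 120 N. Pads are 22 mm wide; open, the fingers measure 114 mm over their backs; the gripper's body (76 mm by 85 mm) begins 54 mm behind the grasp point. The pads swing forward as they close: fully open they stand 13 mm farther back than shut.
Start: joints at [1.058, 0.377, 0.081, 1.274, 0, 1.46], TCP at [0.225, 0.529, 0.231] pointing down, gripper open.
Joint ranges: [-2.72, 2.72], [-0.84, 1.66], [-1.02, 1.22], [-1.77, 2.12], [-1.37, 1.28], [-3.14, 3.14]. Speed limits (rad/s): [2.57, 2.57, 3.14, 3.14, 3.14, 3.14].

### API

Orientations are given as a unit quaternion [w, x, y, z].
In Python, from plant import manip, claw, inverse_kinematics, observe, vision gives the robot as it stands. Calls block until the motion is done:
- manip.move_ptp(position, orientation): joint-space move of the TCP to a pose.
- manip.line_to(position, rot=None, rate=0.15, guard=None): straight line of the TCP; rot=None keeps the orientation; rate is the mean speed in m/s. With guard (N) it stops when the force on the tool has changed by that much, and returns True; else False.
- manip.move_j(angles): joint-space move.
- claw.gripper_to(opening, grasp_force=None): finger opening in m; grasp_force is the grip in N (None keeps the last); returns when the fingers have stopped.
- manip.wait(seconds).
- inverse_kinematics(position, orientation): joint angles nearest the present ones, or None.
- observe(): the state.
- vision.get_image(name): name is "scene" or "top" or "wrist"; returns a dict with "img" (400x640x3 uint8, red, green, blue), "K" (3x3 intrinsics, pixels), "rvec" (rotation vector, rad) and "tvec" (3), from world to camera coordinates, as OpenCV has them. Camera axes: x right, y down, z forward; pixel columns grow to the right and rows downward; lengths in m; the calibration is good to about 2 mm. A picture is of the moment at which its call begins. There is no depth.
A pose or a line that the arm cannot do raises manip.Unreachable and nothing moves.
- manip.close_job(): hands the job in, once; it reports no verdict.
The state is a dict: "time": time; "joint_positions": joint angles; "qd": joint speeds; "effort": joint torques, N m; "eef_pos": TCP position; "ee_rot": TCP orientation; "wrist_force": force on the tool from outside, world axes, zero at the start; "moment": the same for the moment, N m; "finger_gap": finger opening in m.
Only numpy, scipy, OpenCV 4.12 (cv2) and the standard library are available. Lean on these libraries where they do the work, as an engineer would, in place of code of your own. Each camera call takes 0.05 s, during which the arm holds its last target. There are 200 camera calls.

### The job

The welded pipe sample lying on the bench has failed inspection. Stand it upright on its end on the bench, close against the front face of the steel stop (butting one end against the stop and raising the other is the easy way), then carry it over and lower it on end to the bottom of the wire basket, let go and move clear. Do not let it fall or drop it, and leave the other things on the bench as they are.

Things in the scene. Friction and masses are not known exactly. Their poses are not given: they have to be found in the camera images.
- pipe: the rejected sample: plain steel pipe, outside diameter 40 mm, length 160 mm, about 0.42 kg (varies), with a narrow raised dark weld bead round its middle (bead for looks only). It starts lying on the bench in front of the stop, roughly square to it, 15 to 45 mm away from it, and can roll. Origin on the pipe's axis at mid-length (20 mm above the bench when lying, 80 mm when standing); x axis along the pipe. Either end may go down.
- pipe_end_a (a point): centre of the pipe's end face at its -x end, 80 mm from its origin
- pipe_end_b (a point): centre of the pipe's end face at its +x end, 80 mm from its origin (the end nearer the stop at the start)
- stop: fixed steel angle-plate stop beyond the pipe: upright flat front face 110 mm wide (y) and 70 mm high, with a foot and two ribs behind it reaching 70 mm back. Origin at bench height in the middle of the front face's lower edge; its x axis points horizontally away from the pipe into the stop (front face is x = 0, the pipe is on the -x side), y along the face, z up.
- basket: fixed open-topped square wire scrap basket, 120 x 120 mm outside, 112 x 112 mm inside, 85 mm high, flat floor 4 mm thick. Origin at the centre of its underside on the bench, x and y along its sides, z up. It is either left or right of the pipe.
- tray: fixed shallow sheet-metal tray 150 x 120 x 35 mm with flat plates in it, on the other side of the pipe from the basket; not for the pipe. Origin at the centre of its underside.
- stub: bystander: short plain pipe piece standing upright, diameter 40 mm, 60 mm high, beside the stop. Origin at the centre of its underside.
- magnet: bystander: flat square welding magnet 75 x 75 x 18 mm, beside the stop. Origin at the centre of its underside.
- spray: bystander: spray can, diameter 64 mm, 190 mm high, behind the stop. Origin at the centre of its underside.
- hammer: bystander: hammer with a wooden handle lying on the bench at the robot's right.
- brush: bystander: wooden-handled brush lying on the bench at the robot's left.
- channel: bystander: piece of steel channel 130 x 50 x 36 mm lying beyond the container on the right. Origin at the centre of its underside.

How it is judged:
On the way:
1. the pipe stands upright on its end on the bench close against the stop's front face ((angle between pipe's own x axis and vertical below 0.12 rad or angle between pipe's own x axis and vertical above 3.02 rad) and height (world z) of pipe between 0.074 and 0.085 m and x of pipe in the frame of stop between -0.035 and -0.012 m and y of pipe in the frame of stop between -0.055 and 0.055 m), for 0.2 s.
At the end, for the whole second after the job is handed in: The pipe rests still and released inside the wire basket, one end on the basket's floor: its middle within 60 mm of the basket's centre along each side and 60 to 95 mm above the basket's underside, standing straight or leaning on the side by no more than about 43 degrees (x of pipe in the frame of basket between -0.06 and 0.06 m and y of pipe in the frame of basket between -0.06 and 0.06 m and z of pipe in the frame of basket between 0.06 and 0.095 m and (angle between pipe's own x axis and vertical below 0.75 rad or angle between pipe's own x axis and vertical above 2.39 rad) and linear speed of pipe below 0.02 m/s); the robot touches nothing.
It fails at once if the pipe falls: out of the gripper it moves faster than 0.6 m/s (dropped, toppled or knocked away) (linear speed of pipe above 0.6 m/s and contact force between the fingers and pipe below 0.2 N).
It fails at once if a bystander (stub, magnet, spray can, hammer, brush, channel) is moved by more than 30 mm (distance of any of stub, magnet, spray, hammer, brush, channel from where it was at the start of the episode above 0.03 m).
It also fails if it takes over 54 s, if anything falls off the work surface, if the arm or the gripper's body presses on something with over 40 N, if the wrist force passes 120 N, or if a joint passes its speed limit or range.

## Working session

There is one attempt and no reset: what is moved stays moved. The work goes in short steps, each a Python script; the robot and the scene stay as the last script left them, time stands still between calls to the robot, and variables do not carry over. Pictures are saved under pics/ and viewed, about 8 in all and at most 12, crops included, and the job is handed in when it is done.

```bash
ls; mkdir -p pics
cat > h.py <<'E'
import numpy as np, cv2
from scipy.spatial.transform import Rotation as R
from plant import manip, claw, inverse_kinematics, observe, vision
def shot(name,fn):
    d=vision.get_image(name); cv2.imwrite('pics/'+fn,d['img'][...,::-1]); np.savez('pics/'+fn[:-4]+'.npz',**d); return d
def ray(d,uv,z):
    M=cv2.Rodrigues(np.array(d['rvec'],float))[0]; t=np.array(d['tvec'],float).ravel()
    c=-M.T@t; r=M.T@np.linalg.inv(d['K'])@np.array([uv[0],uv[1],1.])
    return c+r*(z-c[2])/r[2]
def proj(d,p): return cv2.projectPoints(np.array([p],float),np.array(d['rvec'],float),np.array(d['tvec'],float),d['K'],None)[0].ravel()
def quat(xd,zd):
    x=np.array(xd,float);x/=np.linalg.norm(x);z=np.array(zd,float);z-=x*(x@z);z/=np.linalg.norm(z)
    q=R.from_matrix(np.c_[x,np.cross(z,x),z]).as_quat(); return [q[3],q[0],q[1],q[2]]
E
python3 - <<'E'
from h import *
o=observe();print(o)
a=shot('top','top0.png');b=shot('scene','scene0.png')
for d in(a,b):
    M=cv2.Rodrigues(np.array(d['rvec'],float))[0];print(-M.T@np.array(d['tvec']).ravel())
cv2.imwrite('pics/both.png',cv2.resize(np.vstack([a['img'],b['img']])[...,::-1],(480,600)))
E
```

```text
pics
{'time': 0.0, 'joint_positions': array([ 1.05768035e+00,  3.78071447e-01,  7.96034204e-02,  1.27442840e+00,
       -3.48628997e-05,  1.46050343e+00]), 'qd': array([ 0.00018031, -0.00046737,  0.0002415 ,  0.00045031,  0.00036838,
       -0.00066178]), 'effort': array([-6.74404873e-04, -4.63604629e+01,  2.69875896e+01,  2.08656234e-02,
       -3.89491979e-04, -7.40952515e-06]), 'eef_pos': array([0.22507378, 0.52837797, 0.23034742]), 'ee_rot': array([ 0.58926341, -0.39021579,  0.59057364,  0.38951644]), 'wrist_force': array([-0.31240174, -0.37437288,  0.15562167]), 'moment': array([-0.00248717, -0.01264904,  0.01770579]), 'finger_gap': 0.08552021089224106}
[0.48581479 0.02764407 1.18850531]
[ 1.39300879 -0.1607471   1.20950354]
```

View pics/top0.png

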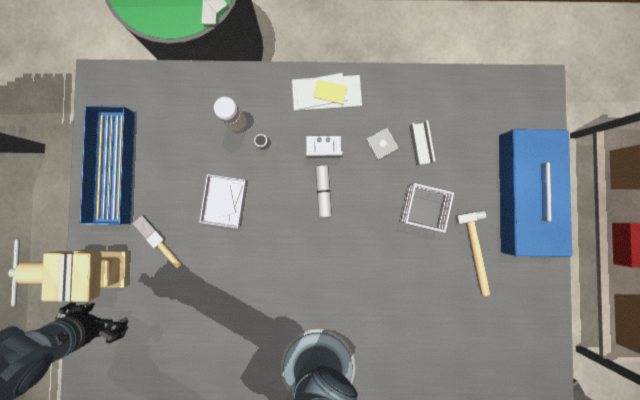

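View pics/scene0.png

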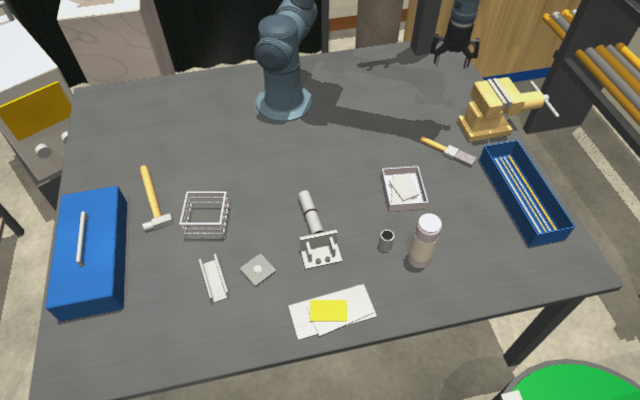

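The top view shows the pipe at about (323,191), the stop's front edge at row ~157 over columns 306–342, the basket at (427,207) on the robot's right, and the tray at (223,200). The scene view agrees with this. Next I measure with masks.

Run:
```python
from h import *
d=dict(np.load('pics/top0.npz'));g=d['img'].astype(int)
m=((g.min(2)>125)).astype(np.uint8)
m[:125]=0;m[245:]=0
m2=cv2.morphologyEx(m,cv2.MORPH_CLOSE,np.ones((5,5)))
cs,_=cv2.findContours(m2,cv2.RETR_EXTERNAL,cv2.CHAIN_APPROX_NONE)
for c in cs:
    if cv2.contourArea(c)<150: continue
    r=cv2.minAreaRect(c);x=r[0][0]
    if not 190<x<470: continue
    print(np.round(r[0],1),np.round(r[1],1),round(r[2],1))
    for z in(0.02,0.07,0.085):print('  ',z,[ray(d,p,z)[:2].round(3).tolist() for p in cv2.boxPoints(r)],ray(d,r[0],z)[:2].round(3))
v=cv2.resize(d['img'][120:250,290:470],None,fx=4.4,fy=4.4,interpolation=cv2.INTER_CUBIC)
cv2.imwrite('pics/c1.png',v[...,::-1])
```

```text
[307.  184.5] [119. 560.] 90.0
   0.02 [[0.749, 0.931], [0.771, -0.849], [0.395, -0.838], [0.374, 0.911]] [0.571 0.04 ]
   0.07 [[0.738, 0.893], [0.759, -0.811], [0.399, -0.801], [0.379, 0.873]] [0.567 0.04 ]
   0.085 [[0.734, 0.881], [0.755, -0.8], [0.4, -0.789], [0.38, 0.862]] [0.566 0.04 ]
```

View pics/c1.png

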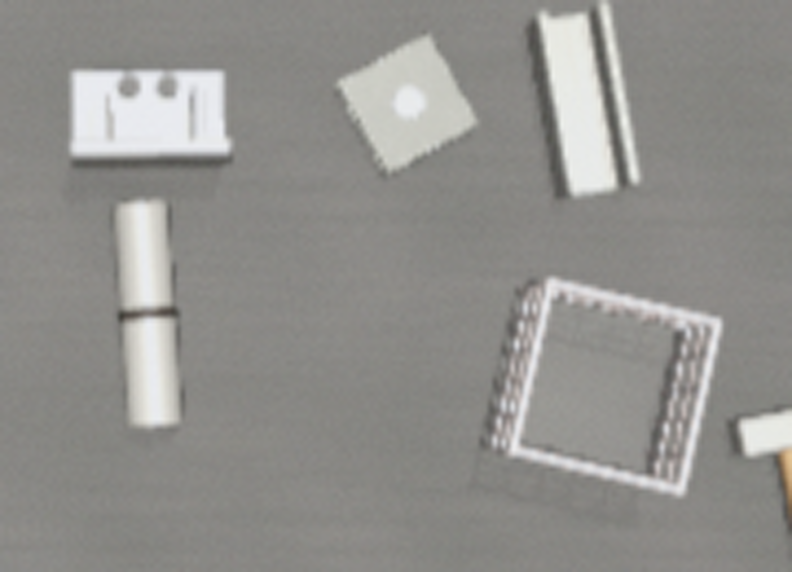

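The crop shows the pipe's ends at crop pixels (142,201) and (155,427), with the bead at (148,314). The stop's top front edge runs (70,156)–(232,156), and the basket rim corners are (549,280), (720,320), (684,492) and (513,452).

Run:
```python
from h import *
d=dict(np.load('pics/top0.npz'))
f=lambda u,v,z: ray(d,(290+(u+.5)/4.4-.5,120+(v+.5)/4.4-.5),z)[:2].round(4)
for n,u,v,z in [('far',142,201,.03),('near',155,427,.03),('bead',148,314,.04),('farL',116,201,.02),('farR',170,201,.02),('stopL',70,156,.07),('stopR',232,156,.07),('stopL0',72,165,0),
 ('b1',549,280,.085),('b2',720,320,.085),('b3',684,492,.085),('b4',513,452,.085),('hammer',740,430,.02),('mag',340,85,.01),('mag',388,172,.01)]: print(n,f(u,v,z))
o=observe()
# reach test: tool tilted about y (jaws along y): fingers direction (sin a,0,-cos a)
for x,z in [(.55,.06),(.62,.12),(.64,.14)]:
  for a in np.radians([-90,-60,-45,-30,-15,0,15,30,45,60,90]):
    for s in(1,-1):
      q=quat([np.sin(a),0,-np.cos(a)],[0,s,0]);j=inverse_kinematics([x,.03,z],q)
      print(x,z,round(np.degrees(a)),s,None if j is None else np.round(j,2))
```

```text
far [ 0.6307 -0.0056]
near [ 0.4703 -0.0165]
bead [ 0.5496 -0.0104]
farL [0.6317 0.0128]
farR [ 0.6322 -0.026 ]
stopL [0.6563 0.0454]
stopR [ 0.6576 -0.0661]
stopL0 [0.6603 0.045 ]
b1 [ 0.5735 -0.28  ]
b2 [ 0.5478 -0.3956]
b3 [ 0.4317 -0.3703]
b4 [ 0.4571 -0.2554]
hammer [ 0.473  -0.4341]
mag [ 0.7198 -0.1493]
mag [ 0.6566 -0.1844]
0.55 0.06 -90 1 None
0.55 0.06 -90 -1 None
0.55 0.06 -60 1 None
0.55 0.06 -60 -1 None
0.55 0.06 -45 1 [-0.04  1.27  1.01  2.1  -0.03 -0.03]
0.55 0.06 -45 -1 [-0.04  1.27  1.01  2.1  -0.03  3.11]
0.55 0.06 -30 1 [-0.05  0.93  0.45  1.62 -0.02 -0.04]
0.55 0.06 -30 -1 [-0.05  0.93  0.45  1.62 -0.02  3.1 ]
0.55 0.06 -15 1 [-0.05  0.66  0.06  1.23 -0.01 -0.05]
0.55 0.06 -15 -1 [-0.05  0.66  0.06  1.23 -0.01  3.09]
0.55 0.06 0 1 [-0.06  0.44 -0.29  0.84  0.   -0.06]
0.55 0.06 0 -1 [-0.06  0.44 -0.29  0.84  0.    3.08]
0.55 0.06 15 1 [-0.07  0.26 -0.61  0.44  0.02 -0.07]
0.55 0.06 15 -1 [-0.07  0.26 -0.61  0.44  0.02  3.07]
0.55 0.06 30 1 [-0.08  0.15 -0.92 -0.03  0.04 -0.07]
0.55 0.06 30 -1 [-0.08  0.15 -0.92 -0.03  0.04  3.07]
0.55 0.06 45 1 None
0.55 0.06 45 -
[... 1032 characters left out ...]
64 0.14 -45 1 None
0.64 0.14 -45 -1 None
0.64 0.14 -30 1 None
0.64 0.14 -30 -1 None
0.64 0.14 -15 1 [-0.05  0.82  0.57  1.58 -0.01 -0.04]
0.64 0.14 -15 -1 [-0.05  0.82  0.57  1.58 -0.01  3.1 ]
0.64 0.14 0 1 [-0.05  0.55  0.11  1.13  0.   -0.05]
0.64 0.14 0 -1 [-0.05  0.55  0.11  1.13  0.    3.09]
0.64 0.14 15 1 [-0.06  0.33 -0.27  0.71  0.02 -0.06]
0.64 0.14 15 -1 [-0.06  0.33 -0.27  0.71  0.02  3.08]
0.64 0.14 30 1 [-0.07  0.18 -0.61  0.26  0.03 -0.06]
0.64 0.14 30 -1 [-0.07  0.18 -0.61  0.26  0.03  3.08]
0.64 0.14 45 1 [-0.08  0.13 -0.92 -0.26  0.06 -0.06]
0.64 0.14 45 -1 [-0.08  0.13 -0.92 -0.26  0.06  3.09]
0.64 0.14 60 1 None
0.64 0.14 60 -1 None
0.64 0.14 90 1 None
0.64 0.14 90 -1 None
```

Run:
```python
from h import *
psi=np.arctan2(.0109,.1604)
q=quat([0,0,-1],[-np.sin(psi),np.cos(psi),0])
manip.move_ptp([.550,-.011,.22],q)
o=observe();print(o['time'],o['joint_positions'].round(2))
shot('wrist','w1.png')
for name,x,z,angs in [('low',.49+.04,.027,range(-60,-20,5)),('stand',.634,.12,range(25,60,5))]:
  for a in np.radians(list(angs)):
    dr=np.array([np.sin(a),0,-np.cos(a)])
    r=[]
    for dz in(0,.05):
      j=inverse_kinematics(np.array([x,-.011,z+dz])+.019*dr,quat(dr,[0,1,0])); r.append(None if j is None else np.round(j,2).tolist())
    print(name,round(np.degrees(a)),r)
```

```text
2.35 [-0.13  0.33 -0.02  1.22  0.   -0.2 ]
low -60 [None, None]
low -55 [None, None]
low -50 [[-0.1, 1.29, 0.85, 2.01, -0.08, -0.06], [-0.1, 1.25, 0.89, 2.08, -0.08, -0.06]]
low -45 [[-0.1, 1.18, 0.68, 1.85, -0.07, -0.07], [-0.1, 1.13, 0.72, 1.94, -0.07, -0.07]]
low -40 [[-0.1, 1.08, 0.53, 1.71, -0.07, -0.08], [-0.1, 1.03, 0.57, 1.8, -0.07, -0.08]]
low -35 [[-0.11, 0.99, 0.39, 1.58, -0.06, -0.09], [-0.11, 0.94, 0.44, 1.67, -0.06, -0.09]]
low -30 [[-0.11, 0.9, 0.26, 1.45, -0.05, -0.1], [-0.11, 0.86, 0.31, 1.55, -0.05, -0.1]]
low -25 [[-0.11, 0.82, 0.14, 1.33, -0.05, -0.1], [-0.11, 0.77, 0.19, 1.42, -0.05, -0.1]]
stand 25 [[-0.15, 0.27, -0.55, 0.32, 0.06, -0.13], [-0.15, 0.21, -0.47, 0.45, 0.06, -0.13]]
stand 30 [[-0.15, 0.24, -0.65, 0.17, 0.08, -0.13], [-0.15, 0.17, -0.58, 0.3, 0.08, -0.13]]
stand 35 [[-0.16, 0.21, -0.75, 0.0, 0.09, -0.13], [-0.16, 0.14, -0.68, 0.15, 0.09, -0.13]]
stand 40 [[-0.17, 0.2, -0.85, -0.17, 0.11, -0.13], [-0.17, 0.12, -0.78, -0.02, 0.11, -0.13]]
stand 45 [[-0.17, 0.21, -0.94, -0.36, 0.12, -0.12], [-0.17, 0.11, -0.88, -0.19, 0.12, -0.12]]
stand 50 [None, [-0.18, 0.12, -0.97, -0.39, 0.14, -0.12]]
stand 55 [None, None]
```

View pics/w1.png

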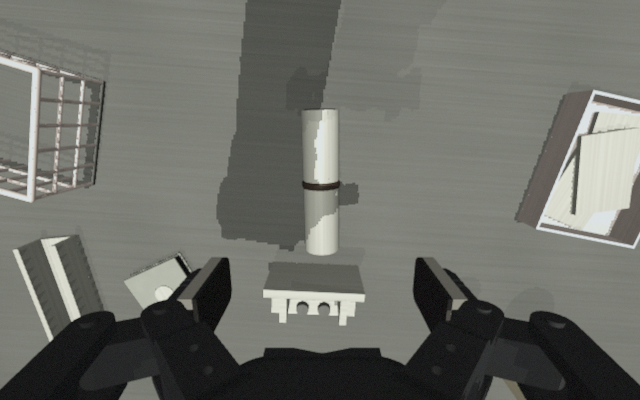

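The wrist view shows the pipe centred between the fingers (column ~321, bead at row 185) and square to the jaws. I'll first carry it about 60 mm back from the stop so there is room for the tilted regrasp.

Run:
```python
from h import *
psi=np.arctan2(.0109,.1604)
manip.line_to([.550,-.011,.005],rate=.12,guard=8)
claw.gripper_to(.03,40)
o=observe();print(o['time'],o['finger_gap'],o['eef_pos'].round(4),o['wrist_force'].round(1))
z0=o['eef_pos'][2]
manip.line_to([.550,-.011,z0+.012],rate=.1)
manip.line_to([.49,-.011,z0+.012],quat([0,0,-1],[0,1,0]),rate=.1)
print(manip.line_to([.49,-.011,z0],rate=.03,guard=6))
claw.gripper_to(.085)
manip.line_to([.49,-.011,.16],rate=.15)
o=observe();print(o['time'],o['wrist_force'].round(1))
d=shot('wrist','w2.png')
```

```text
4.8333 0.03881452971397663 [ 0.5502 -0.0114  0.0054] [-0.1 -1.6  3.3]
True
7.9917 [-0.4 -0.1 -0.6]
```

View pics/w2.png

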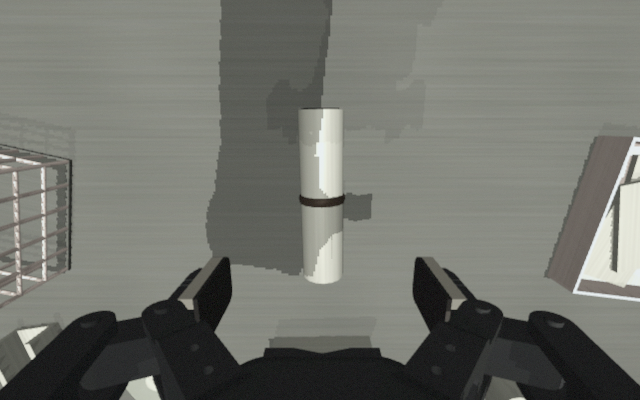

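The pipe lies square between the fingers (bead at (321,200), far end at (322,281)). I'll cast rays to check its position, then tilt, grip near the far end and rotate it upright.

Run:
```python
from h import *
d=dict(np.load('pics/w2.npz'))
b=ray(d,(321.5,200),.038);print('bead',b.round(3),'far',ray(d,(322,281),.02).round(3),'near',ray(d,(321,108),.03).round(3))
a=np.radians(-48);dr=np.array([np.sin(a),0,-np.cos(a)])
g=np.array([.53,b[1],.027])
q=quat(dr,[0,1,0])
manip.move_ptp(g-.10*dr+.019*dr,q)
print(manip.line_to(g+.019*dr,rate=.1,guard=8))
claw.gripper_to(.03,90)
o=observe();print(o['time'],o['finger_gap'],o['eef_pos'].round(4),(g+.019*dr).round(4),o['wrist_force'].round(1))
```

```text
bead [ 0.485 -0.011  0.038] far [ 0.574 -0.01   0.02 ] near [ 0.408 -0.011  0.03 ]Traceback (most recent call last):
  File "<stdin>", line 7, in <module>
plant.Unreachable: the arm cannot take that pose within its joint ranges
```

Run:
```python
from h import *
a=np.radians(-47);dr=np.array([np.sin(a),0,-np.cos(a)])
g=np.array([.53,-.011,.027])
q=quat(dr,[0,1,0])
manip.move_ptp(g+.019*dr+[0,0,.06],q)
print(manip.line_to(g+.019*dr,rate=.08,guard=8))
claw.gripper_to(.03,90)
o=observe();print(o['time'],o['finger_gap'],o['eef_pos'].round(4),(g+.019*dr).round(4),o['wrist_force'].round(1))
```

```text
False
10.4917 0.03724777427693193 [ 0.5167 -0.011   0.0147] [ 0.5161 -0.011   0.014 ] [ 4.  -0.2  3.9]
```

Run:
```python
from h import *
def pose(th,x,z):
    a=np.radians(-47+th);dr=np.array([np.sin(a),0,-np.cos(a)])
    return np.array([x,-.011,z])+.019*dr, quat(dr,[0,1,0])
path=[(0,.53,.05)]+[(t,.53+.07*t/90,.05+.122*np.sin(np.radians(t))) for t in(15,30,45,60,75,90)]
for p in path+[(90,.634,.13)]:
    print(p,inverse_kinematics(*pose(*p)) is not None)
for p in path: manip.line_to(*pose(*p),rate=.06)
o=observe();print(o['time'],o['finger_gap'],o['wrist_force'].round(1))
a=shot('scene','s2.png');
cv2.imwrite('pics/s2c.png',cv2.resize(a['img'][120:290,220:420],None,fx=3.4,fy=3.4)[...,::-1])
```

```text
(0, 0.53, 0.05) True
(15, 0.5416666666666667, np.float64(0.08157592350250753)) True
(30, 0.5533333333333333, np.float64(0.11099999999999999)) True
(45, 0.5650000000000001, np.float64(0.1362670273047588)) True
(60, 0.5766666666666667, np.float64(0.1556550992617015)) True
(75, 0.5883333333333334, np.float64(0.16784295080726633)) True
(90, 0.6000000000000001, np.float64(0.172)) True
(90, 0.634, 0.13) True
14.6833 0.03765060998121087 [ 0.7 -1.  -3.3]
```

View pics/s2c.png

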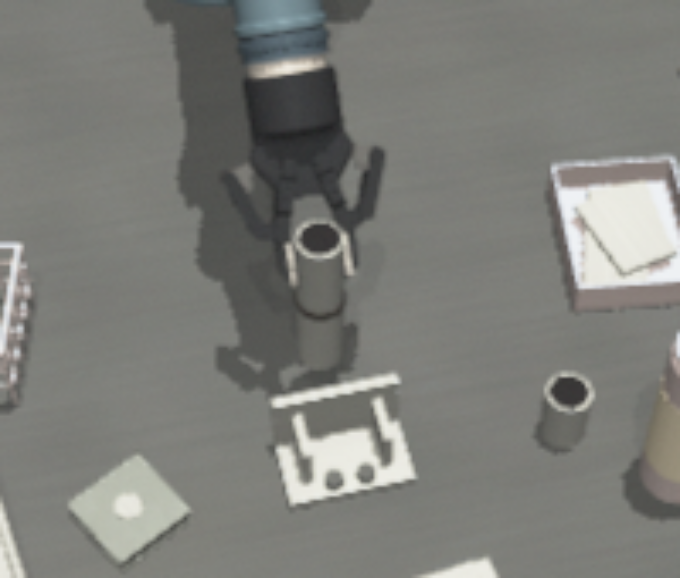

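The pipe hangs end-down in the grip and looks upright: top rim at crop (320,237), bead at ~(321,316), lower edge at ~(320,368). I'll check the tilt by projection, then move to the stop and lower with a guard.

Run:
```python
from h import *
d=dict(np.load('pics/s2.npz'))
for n,p in [('top',[.6,-.011,.211]),('beadfront',[.62,-.011,.131]),('botfront',[.62,-.011,.051])]:
    u=proj(d,p); print(n,((u-[220,120])*3.4).round(0))
def pose(th,x,z):
    a=np.radians(-47+th);dr=np.array([np.sin(a),0,-np.cos(a)])
    return np.array([x,-.011,z])+.019*dr, quat(dr,[0,1,0])
manip.line_to(*pose(90,.634,.150),rate=.06)
print(manip.line_to(*pose(90,.634,.108),rate=.02,guard=5))
o=observe();a=np.radians(43);print(o['time'],o['eef_pos'].round(4)-.019*np.array([np.sin(a),0,-np.cos(a)]),o['wrist_force'].round(1),o['moment'].round(2))
a=shot('scene','s3.png')
cv2.imwrite('pics/s3c.png',cv2.resize(a['img'][150:290,240:380],None,fx=4.2,fy=4.2)[...,::-1])
```

```text
top [317. 228.]
beadfront [324. 306.]
botfront [325. 360.]
True
15.9333 [ 0.63004203 -0.0108      0.14479572] [ 0.1  0.4 -4.8] [ 0.05  1.09 -0.01]
```

View pics/s3c.png

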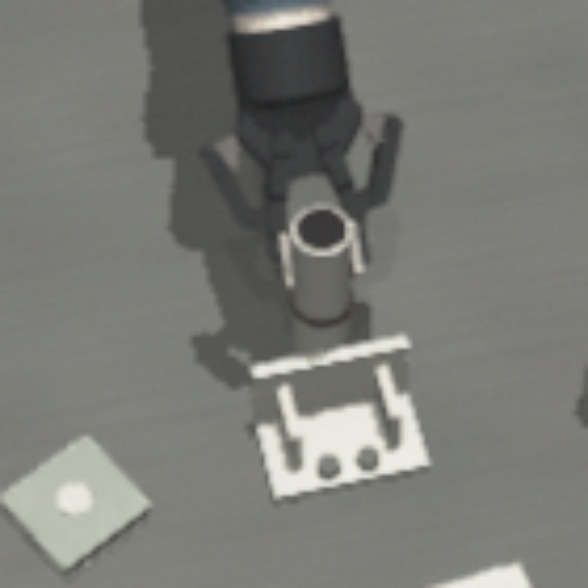

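The guard tripped early on the motion transient (force is still only the pipe's weight). The picture shows the pipe still above the bench and just in front of the stop, with the rim at (322,230) and the stop's edge at row ~355. I'll let it settle and carry on down.

Run:
```python
from h import *
a=np.radians(43);dr=np.array([np.sin(a),0,-np.cos(a)])
manip.wait(.4)
f0=observe()['wrist_force']
for i in range(3):
    r=manip.line_to(np.array([.634,-.011,.105])+.019*dr,rate=.02,guard=6)
    manip.wait(.2);o=observe()
    print(r,o['time'],(o['eef_pos']-.019*dr).round(4),(o['wrist_force']-f0).round(1),o['moment'].round(2))
    if o['wrist_force'][2]-f0[2]>3: break
d=shot('scene','s4.png')
cv2.imwrite('pics/s4c.png',cv2.resize(d['img'][150:290,240:380],None,fx=4.2,fy=4.2)[...,::-1])
for p in ([.634,-.011,.16],[.654,-.011,.08]): print(((proj(d,p)-[240,150])*4.2).round(0))
```

```text
True 17.6333 [ 0.6273 -0.0103  0.1218] [-1.5  0.6  0.6] [-0.02  1.03  0.02]
True 18.1417 [ 0.6281 -0.0103  0.1214] [-2.5  0.5  9.9] [0.   0.38 0.04]
[320. 243.]
[328. 336.]
```

View pics/s4c.png

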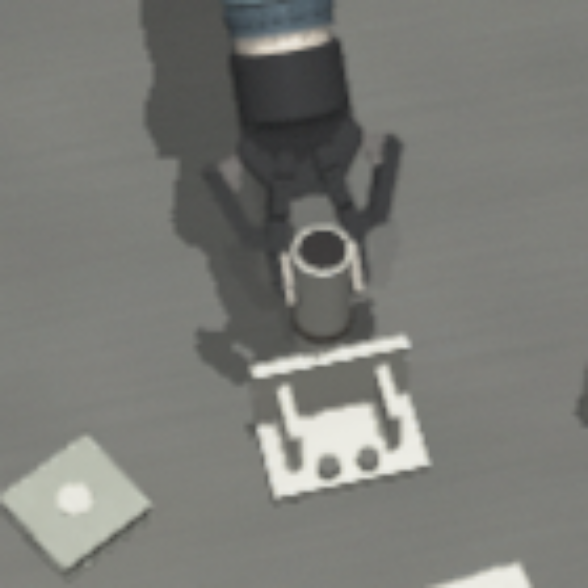

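It is down on the bench: +9.9 N, grasp height 0.121 as predicted, rim at (322,248) and bead at ~(322,337), both close to the upright prediction. I'll loosen the grip slightly so it seats flat, with the fingers still caging it, and check.

Run:
```python
from h import *
claw.gripper_to(.050); manip.wait(.5)
o=observe();print(o['time'],o['finger_gap'],o['wrist_force'].round(1))
d=shot('scene','s5.png');t=shot('top','t5.png')
A=cv2.resize(d['img'][180:250,285:345],None,fx=8,fy=8,interpolation=cv2.INTER_CUBIC)
B=cv2.resize(t['img'][125:185,295:351],None,fx=9.34,fy=9.34,interpolation=cv2.INTER_CUBIC)[:560]
A=A[:560];cv2.imwrite('pics/c5.png',cv2.resize(np.hstack([A[:556],B[:556]]),None,fx=.78,fy=.78)[...,::-1])
print(proj(d,[.634,-.011,.16]))
```

```text
18.975 0.05021989586472678 [ 0.1 -0.1 -0.3]
[316.23579574 207.88958568]
```

View pics/c5.png

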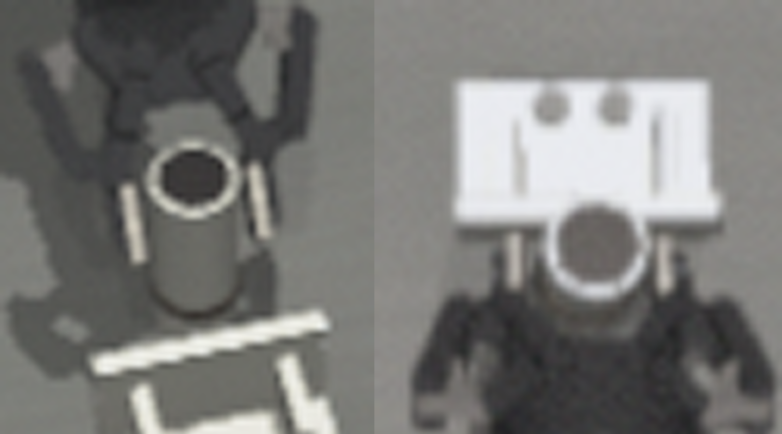

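Both views show the pipe standing free between the pads: rim centre at (193,179) in the scene crop and (597,250) in the top crop, just in front of the stop. I'll check the position, then regrip and carry it.

Run:
```python
from h import *
d=dict(np.load('pics/s5.npz'));t=dict(np.load('pics/t5.npz'))
print(ray(d,(315.5,208.3),.16),ray(t,(325.2,159),.16))
print('bead', ray(d,(285+195/6.24-.5,180+310/6.24-.5),.08), 'expected x = centre+0.02')
# basket carry feasibility
B=np.array([.5025,-.3253]);az=np.arctan2(B[1],B[0]);P=np.array([.634,-.011])
al=np.radians(43)
def pose(xy,z,az,a=al):
    dr=np.array([np.sin(a)*np.cos(az),np.sin(a)*np.sin(az),-np.cos(a)])
    return np.append(xy,z)+.019*dr, quat(dr,[-np.sin(az),np.cos(az),0])
for xy,z,k in [(P,.2,0),(P,.24,0),(B,.24,az),(B,.18,az),(B,.125,az)]:
    j=inverse_kinematics(*pose(xy,z,k));print(z,None if j is None else np.round(j,2))
```

```text
[ 0.63492536 -0.01327844  0.16      ] [ 0.63219786 -0.01090944  0.16      ]
bead [ 0.65012494 -0.01702813  0.08      ] expected x = centre+0.02
0.2 [-0.17  0.06 -0.79 -0.03  0.12 -0.13]
0.24 [-0.17  0.01 -0.73  0.09  0.12 -0.13]
0.24 [-0.73 -0.07 -0.8   0.1   0.11 -0.12]
0.18 [-0.73  0.02 -0.9  -0.1   0.11 -0.12]
0.125 [-0.73  0.14 -0.98 -0.29  0.11 -0.12]
```

The pipe stands at x≈0.633, about 25 mm in front of the stop face, which is inside the band. Now regrip, lift, carry over the basket and lower.

Run:
```python
from h import *
B=np.array([.5025,-.3253]);az=np.arctan2(B[1],B[0])
Bt=B-.005*B/np.linalg.norm(B)
al=np.radians(43)
def pose(xy,z,az,a=al):
    dr=np.array([np.sin(a)*np.cos(az),np.sin(a)*np.sin(az),-np.cos(a)])
    return np.append(xy,z)+.019*dr, quat(dr,[-np.sin(az),np.cos(az),0])
claw.gripper_to(.03,90)
o=observe();print(o['time'],o['finger_gap']);p=o['eef_pos']
manip.line_to([p[0],p[1],p[2]+.12],rate=.08)
P=np.array([.628,-.0108]);n=6
for k in range(1,n+1):
    s=k/n; r=np.linalg.norm(P)*(1-s)+np.linalg.norm(Bt)*s; a=az*s+(1-s)*np.arctan2(P[1],P[0])
    manip.line_to(*pose(r*np.array([np.cos(a),np.sin(a)]),.24,az*s),rate=.12)
manip.wait(.3);o=observe();print(o['time'],o['finger_gap'],o['wrist_force'].round(1))
t=shot('top','t6.png');d=shot('scene','s6.png')
A=cv2.resize(d['img'][140:250,150:260],None,fx=3.6,fy=3.6);C=cv2.resize(t['img'][150:260,375:485],None,fx=3.6,fy=3.6)
cv2.imwrite('pics/c6.png',np.hstack([A,C])[...,::-1])
print('expected rim scene',((proj(d,[*B,.28])-[150,140])*3.6).round(0),'top',((proj(t,[*B,.28])-[375,150])*3.6+[396,0]).round(0))
```

```text
19.3333 0.037471701608329806
25.1083 0.037577110819657575 [ 0.   0.5 -4.4]
expected rim scene [140.  83.] top [685. 203.]
```

View pics/c6.png

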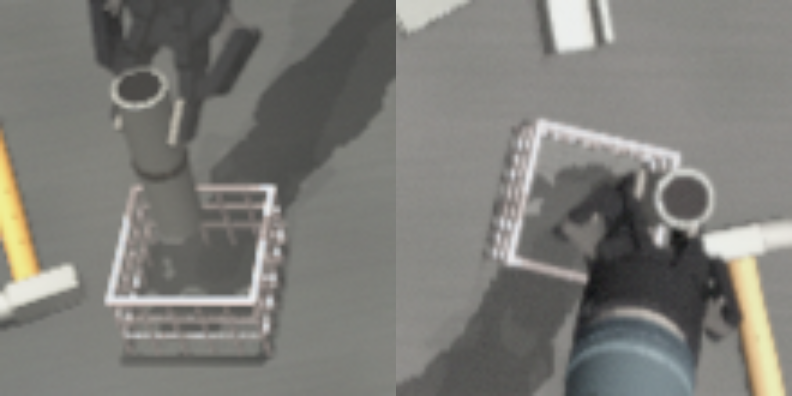

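The rim is seen at (139,88) in the scene and (686,198) in the top view, against an expected (140,83) and (685,203), so the pipe is over the basket centre. Lowering.

Run:
```python
from h import *
p=observe()['eef_pos'];z0=p[2]
manip.line_to([p[0],p[1],z0-.095],rate=.08,guard=15); manip.wait(.4)
f0=observe()['wrist_force'];print(f0.round(1),(observe()['eef_pos']-p).round(4))
for i in range(4):
    r=manip.line_to([p[0],p[1],z0-.13],rate=.02,guard=5)
    manip.wait(.2);o=observe();df=o['wrist_force']-f0
    print(r,o['time'],(o['eef_pos']-p).round(4),df.round(1))
    if df[2]>3: break
t=shot('top','t7.png');d=shot('scene','s7.png')
A=cv2.resize(d['img'][140:250,150:260],None,fx=3.6,fy=3.6);C=cv2.resize(t['img'][150:260,375:485],None,fx=3.6,fy=3.6)
cv2.imwrite('pics/c7.png',np.hstack([A,C])[...,::-1])
B=[.5025,-.3253]
print('expected rim scene',((proj(d,[*B,.164])-[150,140])*3.6).round(0),'top',((proj(t,[*B,.164])-[375,150])*3.6+[396,0]).round(0))
```

```text
[-0.3 -0.3 -4.2] [ 0.     -0.     -0.0948]
True 28.2417 [ 0.0002 -0.0002 -0.117 ] [-0.8  0.6  9.5]
expected rim scene [174. 182.] top [626. 205.]
```

View pics/c7.png

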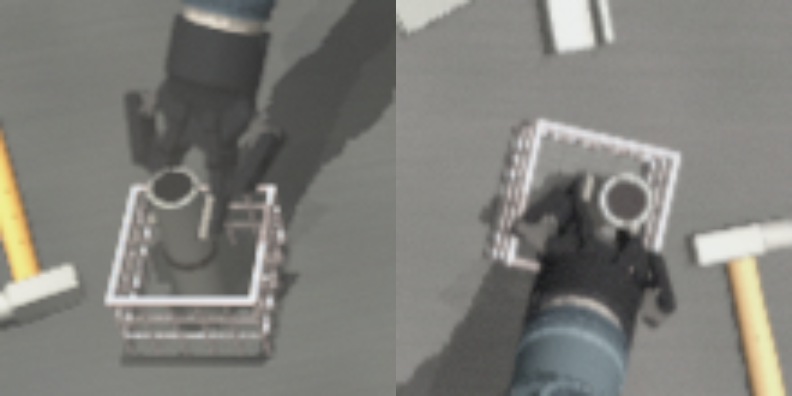

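The pipe is on the basket floor: descent 0.117 against an expected 0.116, +9.5 N. The rim at (173,187) and (627,201) matches the prediction. Release and back off.

Run:
```python
from h import *
claw.gripper_to(.055); manip.wait(.5)
claw.gripper_to(.085)
o=observe();p=o['eef_pos'];w,x,y,z=o['ee_rot'];dr=R.from_quat([x,y,z,w]).as_matrix()[:,0]
print(o['time'],o['wrist_force'].round(1),dr.round(2))
manip.line_to(p-.07*dr,rate=.08)
p=observe()['eef_pos'];manip.line_to(p+np.array([-.03,.02,.08]),rate=.12)
manip.wait(.5);o=observe();print(o['time'],o['eef_pos'].round(3),o['wrist_force'].round(1))
t=shot('top','t8.png');d=shot('scene','s8.png')
cv2.imwrite('pics/c8.png',np.vstack([cv2.resize(d['img'][60:310,60:540],(576,300)),cv2.resize(t['img'][60:310,60:540],(576,300))])[...,::-1])
```

```text
29.5667 [ 0.1 -0.  -0.3] [ 0.57 -0.37 -0.73]
31.975 [ 0.438 -0.282  0.237] [-0.6 -0.4 -0.3]
```

View pics/c8.png

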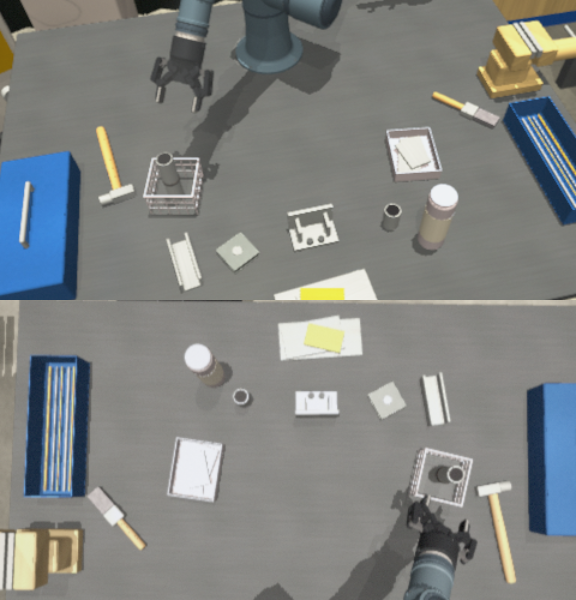

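The pipe stands upright and free in the basket, at (165,168) in the scene view and (452,475) in the top view. The gripper is clear and the bystanders look unmoved, so I'm handing in.

```bash
python3 -c "
from h import *
manip.close_job()"
```

```text
the job is handed in; nothing more can be done
```

The pipe is standing on end in the wire basket, released, with the gripper clear, and the job is handed in at about 32 s of the 54 s allowed. `close_job` gives no verdict, so the checks below are mine.

**What I did:**
- I carried the pipe about 60 mm back from the stop.
- I regripped it near its far end with the tool tilted, and turned it upright in the air instead of butting it against the stop.
- I set it down in front of the stop, then carried it over and lowered it into the basket.

**Checks:**
- **At the stop:** it stood free between the loosened pads, its middle about 25 mm in front of the stop face. The two cameras put its top within about 3 mm of each other.
- **In the basket:** it touched the floor after 117 mm of descent against about 116 mm expected. The rim was within about 2 pixels of the position expected for the basket's centre in both views.
- **At the end:** the last pictures showed it upright and the bystanders apparently unmoved; I judged that by eye and did not measure it.

**What did not go to plan:**
- One approach pose was out of reach, so I came in from straight above instead.
- The first guarded descent at the stop halted early without contact, so I let the arm settle and repeated it.
- One ray cast to the bead at the stop was about 4–6 mm off in y; I did not use it.

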